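Sweep the turned fittings off the lathe's unloading deck into the catch tray

TASK

Three hex-based turned fittings have been left standing on the unloading deck. With the closed fingers, sweep all three across the deck and over its open edge into the aluminium catch tray alongside; only push them, never pick them up. Do not shift or knock over the height setter and the collet that stand among them, nor the screwdriver and wrench lying at the sides, and finish clear of everything with the fittings lying still in the tray.

Things in the scene. Friction and masses are not known exactly. Their poses are not given: they have to be found in the camera images.
- deck: the fixed unloading deck: a dark steel plate, 280 mm along its own x and 240 mm along its own y, its flat top 60 mm above the bench. The origin lies on the bench under the plate's centre; it stands level, turned up to 0.15 rad. Its two edges at x = -140 and +140 mm carry steel rails 6 mm thick (outside the plate) that stand 10 mm above its top; its two edges at y = -120 and +120 mm are open. The tray stands against one open edge, the collet rack against the other.
- tray: the fixed, open aluminium catch tray, 270 mm along its x, 110 mm along its y, 45 mm high, walls and floor 3 mm thick; its rim is 15 mm lower than the deck's top. Origin under its centre, on the bench; its axes are parallel to the deck's. It stands 2 mm off the deck's edge, centred on it, at either the deck's +y side or its -y side (its centre is 177 mm from the deck's).
- rack: the fixed collet rack on the side of the deck away from the tray: a grey plastic block, 270 mm along its x, 100 mm along its y, 55 mm high, with a row of six steel collets fixed in it that rise to 67 mm above the bench. Origin under its centre, on the bench; its centre is 177 mm from the deck's.
- fitting1_center (a point): a squat steel turned fitting, 20 mm high, standing loose on the deck: a hexagonal base 30 mm across flats (35 mm across corners) and 10 mm thick, with a plain round barrel 21 mm in diameter on top of it. It weighs 55 to 100 g. The point is its centre, 10 mm above its underside. Starts at any yaw.
- fitting2_center (a point): a squat steel turned fitting, 20 mm high, standing loose on the deck: a hexagonal base 30 mm across flats (35 mm across corners) and 10 mm thick, with a plain round barrel 21 mm in diameter on top of it. It weighs 55 to 100 g. The point is its centre, 10 mm above its underside. Starts at any yaw.
- fitting3_center (a point): a squat steel turned fitting, 20 mm high, standing loose on the deck: a hexagonal base 30 mm across flats (35 mm across corners) and 10 mm thick, with a plain round barrel 21 mm in diameter on top of it. It weighs 55 to 100 g. The point is its centre, 10 mm above its underside. Starts at any yaw.
- setter_center (a point): bystander on the deck: a loose, upright aluminium height setter, a cylinder 34 mm in diameter (35 mm over a dark band) and 38 mm high with a narrower steel button (24 mm) on top, 48 mm high in all. The point is its centre, 24 mm above its underside.
- collet_center (a point): bystander on the deck: a loose steel collet standing on its wide end, round, 34 mm in diameter at the foot, tapering to 20 mm at the top, 42 mm high. The point is its centre, 21 mm above its underside.
- screwdriver_grip (a point): bystander lying on the bench to the left of the deck and tray: a screwdriver. The point is the middle of its handle.
- wrench_grip (a point): bystander lying on the bench to the right of the deck and tray: a wrench. The point is the middle of its handle.
Mind the look-alikes: they are no part of the job. What is shaped like the part that bears fitting1_center but red or yellow is not meant.

How it is judged:
At the end, for the whole second after the job is handed in: All three fittings' centres lie inside the tray's outline (270 by 110 mm) and less than 50 mm above the bench, moving slower than 0.03 m/s; the height setter and collet are within 12 mm, the screwdriver and wrench within 20 mm, of where they began (x of fitting1_center in the frame of tray between -0.135 and 0.135 m and y of fitting1_center in the frame of tray between -0.055 and 0.055 m and z of each of fitting1_center, fitting2_center, fitting3_center in the frame of tray below 0.05 m and linear speed of each of fitting1, fitting2, fitting3 below 0.03 m/s and x of fitting2_center in the frame of tray between -0.135 and 0.135 m and y of fitting2_center in the frame of tray between -0.055 and 0.055 m and x of fitting3_center in the frame of tray between -0.135 and 0.135 m and y of fitting3_center in the frame of tray between -0.055 and 0.055 m and distance of each of setter_center, collet_center from where it was at the start of the episode below 0.012 m and distance of each of screwdriver_grip, wrench_grip from where it was at the start of the episode below 0.02 m); the robot touches nothing.
It fails at once if a fitting is lifted: its centre rises more than 18 mm above where it stands on the deck (88 mm above the bench) (height (world z) of any of fitting1_center, fitting2_center, fitting3_center above 0.088 m).
It fails at once if the height setter or the collet is shifted more than 12 mm or knocked over (distance of any of setter_center, collet_center from where it was at the start of the episode above 0.012 m).
It fails at once if the screwdriver or wrench is shifted more than 20 mm (distance of any of screwdriver_grip, wrench_grip from where it was at the start of the episode above 0.02 m).
It also fails if it takes over 64 s, if anything falls off the work surface, if the arm or the gripper's body presses on something with over 40 N, if the wrist force passes 120 N, or if a joint passes its speed limit or range.

ROBOT

A 6-joint arm with a two-finger parallel gripper is mounted at the origin on the work surface. World frame = base frame: x ahead of the robot, y to its left, z up, the work surface at z = 0. Lengths are in m, angles in rad, forces in N, time in s.
With the tool pointing down it reaches from about 0.375 to 0.975 m from the base axis. Payload 3.8 kg.
Tool frame: the origin (TCP) lies midway between the tips of the shut fingers; the grasp point (between the pads) lies 19 mm behind it; z points along the fingers, y is the direction in which the jaws open and shut (so a half turn about z gives the same grasp; the last joint's range is limited). The gripper opens to 85 mm and grips with 20 to 120 N. Pads are 22 mm wide; open, the fingers measure 114 mm over their backs; the gripper's body (76 mm by 85 mm) begins 54 mm behind the grasp point. The pads swing forward as they close: fully open they stand 13 mm farther back than shut.
Start: joints at [1.272, 0.264, 1.604, -0, 1.274, -0.037], TCP at [0.175, 0.652, 0.231] pointing down, gripper open.
Joint ranges: [-2.63, 2.63], [-0.94, 2.18], [0.31, 2.57], [-1.31, 4.45], [0, 2.66], [-2.55, 2.55]. Speed limits (rad/s): [2.57, 2.57, 3.14, 3.14, 3.14, 3.14].

INTERFACE

Orientations are given as a rotation vector (axis times angle).
In Python, from workcell import bot gives the robot as it stands.
- The arm moves only by the tool drive_tool, never from a script. Its argument "deltas" is a list of rows, each an object with "hand": the opening, from 0 (shut) to 1 (fully open); "offset": the shift along the world's x, y, z in cm, a list of three; "angular": the turn, a rotation vector about the world's x, y, z in degrees, a list of three. A call has 1 to 8 rows; each row is the pose to reach, as a shift and turn from the pose commanded when the call began; what a row does not reach only later rows make up. A row lasts 1/8 s, in which the tool goes at most 62.5 mm and 10.7 degrees, less where a joint would pass 70% of its speed; a pose out of reach is approached as far as the arm can. A call with a gripper value outside its range is refused whole. The fingers move at their own pace and stop on an object; "force" is the grip in N (left out, the last holds). Time passes only in rows, so rows that repeat a pose let the fingers close. It gives the time, the measured TCP pose, the force and the opening at its end, in the units of the state.
- bot.read_state(): the state, without advancing time (a new reading comes with each control period).
- bot.read_camera(name): name is "side" or "top" or "wrist"; returns a dict with "frame" (420x560x3 uint8, blue, green, red), "mtx" (3x3 intrinsics, pixels), "k1" (the pictures are not rectified: a ray, as slopes to the right and down, at radius r is drawn at 1 + k1 r^2 times it, then the intrinsics apply), "R" (3x3) and "t" (3): a world point X has camera coordinates R X + t. Camera axes: x right, y down, z forward; pixel columns grow to the right and rows downward; lengths in m; the calibration is good to about 2 mm. A picture is of the moment at which its call begins. There is no depth.
- bot.finish_job(): hands the job in, once; it reports no verdict.
The state is a dict: "time": time; "q": joint angles; "joint_vel": joint speeds; "joint_torque": joint torques, N m; "tool_pos": TCP position; "tcp_rot": TCP orientation; "wrist_force": force on the tool from outside, world axes, zero at the start; "torque": the same for the moment, N m; "width": opening from 0.0 (shut) to 1.0 (fully open).
Only numpy, scipy, OpenCV 4.12 (cv2) and the standard library are available. Lean on these libraries where they do the work, as an engineer would, in place of code of your own. Each camera call takes 0.05 s, during which the arm holds its last target. There are 200 camera calls.

## Working session

There is one attempt and no reset: what is moved stays moved. The work goes in short steps, Python scripts to look and compute and a tool call to move; the robot and the scene stay as the last step left them, time stands still between calls to the robot, and variables do not carry over. Pictures are saved under pics/ and viewed, about 8 in all and at most 12, crops included, and the job is handed in when it is done.

Besides the shell and the picture viewer there is one more tool, called after "Request:" by a JSON object that holds its "method" and its "body". drive_tool: Moves the arm, as the interface text tells. Its arguments: {"type":"object","properties":{"deltas":{"type":"array"},"force":{"type":"number"}},"required":["deltas"]}

```bash
mkdir -p pics
cat > h.py <<'E'
import numpy as np, cv2
from workcell import bot
def shot(n,f):
    c=bot.read_camera(n); cv2.imwrite(f'pics/{f}.png',c['frame']); np.savez(f'pics/{f}.npz',**{k:np.array(c[k]) for k in('frame','mtx','k1','R','t')}); return c
def load(f): return np.load(f'pics/{f}.npz')
def world(c,uv,z):
    K,R,t=c['mtx'],c['R'],c['t']; k=float(c['k1'])
    d=(np.linalg.inv(K)@[uv[0],uv[1],1])[:2]; s=d.copy()
    for _ in range(30): s=d/(1+k*(s@s))
    r=R.T@[*s,1]; o=-R.T@t
    return o+r*(z-o[2])/r[2]
def pix(c,X):
    p=c['R']@np.array(X)+c['t']; s=p[:2]/p[2]; s=s*(1+float(c['k1'])*(s@s)); return (c['mtx']@[*s,1])[:2]
E
python3 - <<'E'
from h import *
a=shot('top','top0');b=shot('side','side0')
for c in(a,b): print(-c['R'].T@c['t'],c['mtx'][0,0],c['k1'])
cv2.imwrite('pics/top0b.png',cv2.resize(a['frame'],(800,600),interpolation=cv2.INTER_CUBIC))
print(bot.read_state())
E
```

```text
[ 0.29766181 -0.01424253  1.21627462] 382.9629721292317 -0.053229023521271054
[0.41136251 0.6522897  0.67608317] 383.74157324234824 -0.06495619382481166
{'time': 0.1, 'q': array([ 1.27211806e+00,  2.64713713e-01,  1.60525564e+00, -1.26652828e-05,
        1.27372882e+00, -3.69344782e-02]), 'joint_vel': array([ 0.00074352, -0.00231044, -0.00374105,  0.00158488, -0.00049471,
        0.00133818]), 'joint_torque': array([-1.97000468e-04, -5.16697812e+01, -3.68597460e+01, -1.12777436e-04,
        6.25065848e-03, -5.25658749e-06]), 'tool_pos': array([0.17449495, 0.65135249, 0.23005253]), 'tcp_rot': array([-0.40992319, -3.11438955,  0.0032637 ]), 'wrist_force': array([-0.54576118, -0.29366604,  0.10874826]), 'torque': array([0.03690432, 0.00613846, 0.07039951]), 'width': 1.0006048469098687}
```

View pics/top0b.png

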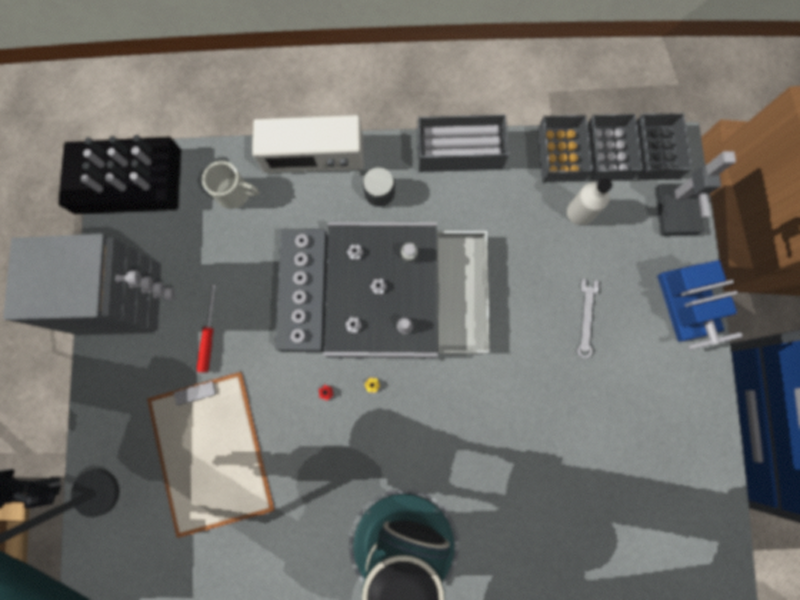

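View pics/side0.png

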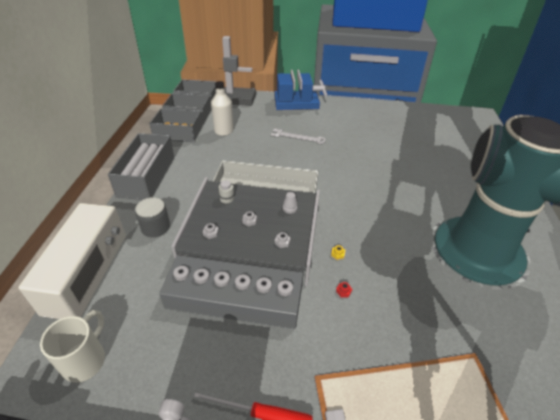

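The top view shows steel fittings at (355,252), (378,286) and (353,325) in the 800-px view. The setter is at (409,251), the collet at (404,325), the tray on the right and the rack on the left. Could be mistaken for fittings: the rack collets at x≈300 (fixed in the rack), red (326,392) and yellow (372,385), which are on the bench and the wrong colour. I'll check with one close crop.

Run:
```python
from h import *
c=load('top0'); f=c['frame'][145:260,185:350]
cv2.imwrite('pics/crop.png',cv2.resize(f,None,fx=4.8,fy=4.8,interpolation=cv2.INTER_CUBIC))
for n,p in dict(c1=(328,224),c2=(438,224),c3=(438,354),c4=(326,356),).items(): print(n,world(c,(p[0]*.7,p[1]*.7),.06))
```

```text
c1 [0.69181975 0.1447324  0.06      ]
c2 [ 0.68371389 -0.09831231  0.06      ]
c3 [ 0.39729659 -0.08658881  0.06      ]
c4 [0.39986447 0.15061866 0.06      ]
```

View pics/crop.png

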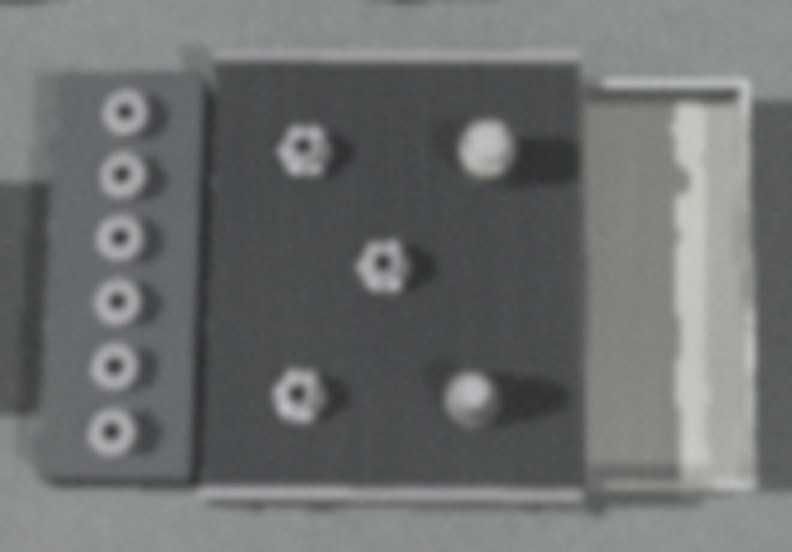

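The crop shows hex bases with open-bored barrels: fittings at crop px (303,148), (383,263) and (298,395). The setter top is at (487,143) and the collet top at (473,388). Rack collets run along x≈118, and the tray is on the right. The choice is confirmed.

```bash
cat > m.py <<'E'
from h import *
c=load('top0'); w=lambda u,v,z: world(c,(185+(u+.5)/4.8-.5,145+(v+.5)/4.8-.5),z)
rk=np.array([w(*p,.067) for p in [(125,112),(121,175),(119,238),(117,302),(113,367),(110,432)]])
d=rk[0]-rk[-1]; yaw=np.arctan2(d[1],d[0]); ex=np.array([np.cos(yaw),np.sin(yaw)]); ey=np.array([-ex[1],ex[0]])
rc=rk.mean(0)[:2]; dc=rc-.177*ey
if __name__=='__main__':
    print('yaw',yaw,'pitch',np.linalg.norm(d)/5,'rackc',rc,'deck',dc)
    P=dict(f1=(303,148,.08),f2=(383,263,.08),f3=(298,395,.08),f1b=(303,152,.065),f2b=(382,267,.065),f3b=(298,397,.065),set=(487,143,.108),setb=(486,152,.092),col=(473,388,.102),colb=(470,400,.072),
     dE1=(580,62,.06),dE2=(583,488,.06),dW1=(213,62,.06),trayE1=(750,82,.045),trayE2=(754,487,.045))
    for n,p in P.items():
        X=w(*p); q=X[:2]-dc; print(n,X.round(4),'deck',(q@ex).round(4),(q@ey).round(4))
    # side refine
    s=load('side0')
    for n,uv,z in [('f1',(210,229),.08),('f2',(249,215),.08),('f3',(283,237),.08)]:
        q=world(s,uv,z)[:2]-dc; print('side',n,(q@ex).round(4),(q@ey).round(4))
E
python3 m.py
```

```text
yaw -0.04220527557783973 pitch 0.041996913265993724 rackc [0.54996371 0.2079057 ] deck [0.5424956  0.03106332]
f1 [0.6232 0.0863 0.08  ] deck 0.0783 0.0586
f2 [0.5462 0.0367 0.08  ] deck 0.0035 0.0058
f3 [0.4635 0.0917 0.08  ] deck -0.0815 0.0572
f1b [0.6248 0.0877 0.065 ] deck 0.0798 0.0601
f2b [0.5469 0.0381 0.065 ] deck 0.0041 0.0072
f3b [0.4644 0.0931 0.065 ] deck -0.0806 0.0587
set [ 0.6146 -0.0311  0.108 ] deck 0.0747 -0.0591
setb [ 0.6133 -0.0305  0.092 ] deck 0.0734 -0.0585
col [ 0.4614 -0.0177  0.102 ] deck -0.0789 -0.0522
colb [ 0.4583 -0.0157  0.072 ] deck -0.0822 -0.0503
dE1 [ 0.6815 -0.0946  0.06  ] deck 0.1441 -0.1196
dE2 [ 0.402  -0.0852  0.06  ] deck -0.1355 -0.122
dW1 [0.6895 0.1467 0.06  ] deck 0.142 0.1217
trayE1 [ 0.6691 -0.2077  0.045 ] deck 0.1366 -0.2332
trayE2 [ 0.4007 -0.195   0.045 ] deck -0.1322 -0.2319
side f1 0.078 0.0669
side f2 0.0046 0.009
side f3 -0.0812 0.0623
```

Positions agree between cameras within about 5 mm, and the geometry is consistent (42 mm rack pitch, tray on −y). In the deck frame (mm): f1 (79,60), f2 (4,7), f3 (−81,59), setter (74,−58), collet (−80,−52). I'll push f2 straight off first. f1 and f3 then go sideways into the middle lane and off the edge.

Request:
{"method": "drive_tool", "body": {"deltas": [{"hand": 0, "offset": [4.7, -7.1, 0], "angular": [0, 0, -9.7]}, {"hand": 0, "offset": [9.4, -14.3, 0], "angular": [0, 0, -19.4]}, {"hand": 0, "offset": [14, -21.4, 0], "angular": [0, 0, -29]}, {"hand": 0, "offset": [18.7, -28.5, 0], "angular": [0, 0, -38.7]}, {"hand": 0, "offset": [23.4, -35.7, 0], "angular": [0, 0, -48.4]}, {"hand": 0, "offset": [28, -42.8, 0], "angular": [0, 0, -58]}, {"hand": 0, "offset": [32.7, -50, 0], "angular": [0, 0, -67.7]}, {"hand": 0, "offset": [37.4, -57.1, -3], "angular": [0, 0, -77.4]}], "force": 40}}

```text
time: 1.1
tool_pos: [0.4494, 0.2324, 0.2241]
tcp_rot: [2.273, 2.168, 0.002]
wrist_force: [0.8, 0.4, -0.6]
width: 0.002
```

Request:
{"method": "drive_tool", "body": {"deltas": [{"hand": 0, "offset": [0, 0, 0], "angular": [0, 0, 0]}, {"hand": 0, "offset": [0, 0, 0], "angular": [0, 0, 0]}, {"hand": 0, "offset": [0, 0, 0], "angular": [0, 0, 0]}]}}

```text
time: 1.48
tool_pos: [0.4476, 0.2352, 0.2236]
tcp_rot: [-2.265, -2.177, 0.0]
wrist_force: [0.9, 0.6, 0.3]
width: -0.001
```

Request:
{"method": "drive_tool", "body": {"deltas": [{"hand": 0, "offset": [2.5, -3.9, 0], "angular": [0, 0, 0]}, {"hand": 0, "offset": [5, -7.7, 0], "angular": [0, 0, 0]}, {"hand": 0, "offset": [7.6, -11.6, -1], "angular": [0, 0, 0]}, {"hand": 0, "offset": [10.1, -15.2, -4], "angular": [0, 0, 0]}, {"hand": 0, "offset": [10.1, -15.2, -8], "angular": [0, 0, 0]}, {"hand": 0, "offset": [10.1, -15.2, -11], "angular": [0, 0, 0]}, {"hand": 0, "offset": [10.1, -15.2, -11], "angular": [0, 0, 0]}, {"hand": 0, "offset": [10.1, -15.2, -11], "angular": [0, 0, 0]}]}}

```text
time: 2.48
tool_pos: [0.5501, 0.0834, 0.115]
tcp_rot: [2.264, 2.176, 0.002]
wrist_force: [1.0, 0.3, 0.4]
width: 0.0
```

Run:
```python
from h import *
c=shot('wrist','w1'); s=shot('side','s1')
print(bot.read_state()['tool_pos'])
cv2.imwrite('pics/both.png',np.hstack([cv2.resize(c['frame'],(400,300)),cv2.resize(s['frame'][100:340,130:400],(400,355))[:300]]))
```

```text
[0.55082979 0.08301194 0.11583803]
```

View pics/both.png

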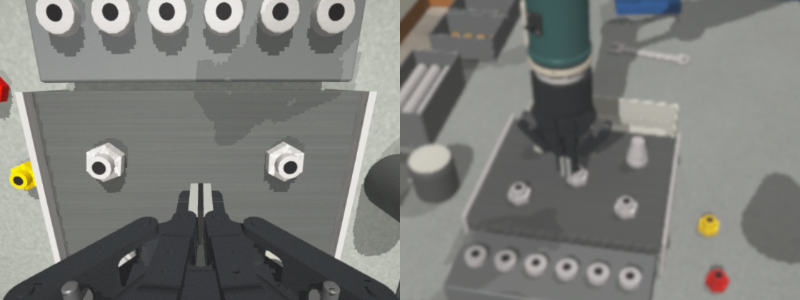

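The wrist view shows f3 at (105,160) and f1 at (288,160) behind the closed fingers. f2 is hidden in front of them. Next I go down and push f2.

Request:
{"method": "drive_tool", "body": {"deltas": [{"hand": 0, "offset": [-0.2, 0, -2.5], "angular": [0, 0, 0]}, {"hand": 0, "offset": [-0.2, 0, -5], "angular": [0, 0, 0]}, {"hand": 0, "offset": [-0.2, 0, -5], "angular": [0, 0, 0]}, {"hand": 0, "offset": [-0.2, -1, -5], "angular": [0, 0, 0]}, {"hand": 0, "offset": [-0.3, -2, -5], "angular": [0, 0, 0]}, {"hand": 0, "offset": [-0.3, -3, -5], "angular": [0, 0, 0]}, {"hand": 0, "offset": [-0.4, -4, -5], "angular": [0, 0, 0]}, {"hand": 0, "offset": [-0.4, -5, -5], "angular": [0, 0, 0]}]}}

```text
time: 3.58
tool_pos: [0.5453, 0.0312, 0.0638]
tcp_rot: [2.268, 2.174, 0.0]
wrist_force: [-1.1, 0.5, 0.3]
width: 0.0
```

Request:
{"method": "drive_tool", "body": {"deltas": [{"hand": 0, "offset": [0, -1, 0], "angular": [0, 0, 0]}, {"hand": 0, "offset": [-0.1, -2, 0], "angular": [0, 0, 0]}, {"hand": 0, "offset": [-0.1, -3, 0], "angular": [0, 0, 0]}, {"hand": 0, "offset": [-0.2, -4, 0], "angular": [0, 0, 0]}, {"hand": 0, "offset": [-0.2, -5, 0], "angular": [0, 0, 0]}, {"hand": 0, "offset": [-0.2, -5, 0], "angular": [0, 0, 0]}]}}

```text
time: 4.32
tool_pos: [0.5433, -0.0188, 0.0637]
tcp_rot: [2.268, 2.173, -0.0]
wrist_force: [-1.3, -0.4, -0.1]
width: -0.004
```

Run:
```python
from h import *
c=shot('top','t2'); s=shot('side','s2')
st=bot.read_state();print(st['tool_pos'],st['wrist_force'])
a=cv2.resize(c['frame'][140:265,185:350],(400,303))[:300]
cv2.imwrite('pics/both2.png',np.hstack([a,cv2.resize(s['frame'][120:300,160:400],(400,300))]))
```

```text
[ 0.54333621 -0.01810495  0.06363935] [-0.27681491  0.0290863  -0.11665954]
```

View pics/both2.png

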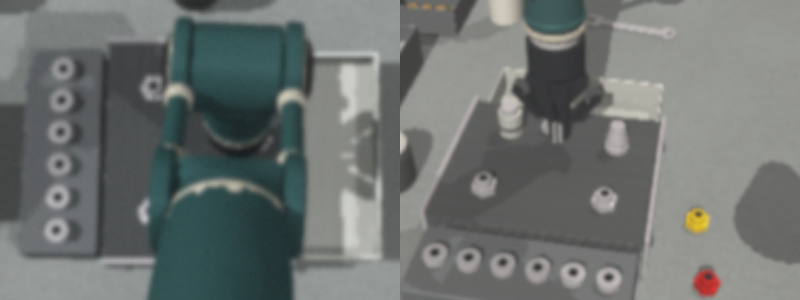

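f2 no longer shows in the side view behind the fingers, so it is ahead of them. f1 and f3 are untouched. I continue over the edge at about 0.16 m/s.

Request:
{"method": "drive_tool", "body": {"deltas": [{"hand": 0, "offset": [0, -1, 0], "angular": [0, 0, 0]}, {"hand": 0, "offset": [-0.1, -3, 0], "angular": [0, 0, 0]}, {"hand": 0, "offset": [-0.2, -5, 0], "angular": [0, 0, 0]}, {"hand": 0, "offset": [-0.3, -7, 0], "angular": [0, 0, 0]}, {"hand": 0, "offset": [-0.3, -7, 0], "angular": [0, 0, 0]}, {"hand": 0, "offset": [-0.3, -6.5, 3], "angular": [0, 0, 0]}, {"hand": 0, "offset": [-0.3, -6.5, 7], "angular": [0, 0, 0]}, {"hand": 0, "offset": [-0.3, -6.5, 7], "angular": [0, 0, 0]}]}}

```text
time: 5.42
tool_pos: [0.5434, -0.0836, 0.1377]
tcp_rot: [2.263, 2.17, 0.007]
wrist_force: [0.1, 0.1, 0.1]
width: -0.003
```

Request:
{"method": "drive_tool", "body": {"deltas": [{"hand": 0, "offset": [0, 2, 2], "angular": [0, 0, 0]}, {"hand": 0, "offset": [3, 6, 2], "angular": [0, 0, 0]}, {"hand": 0, "offset": [6, 10, 2], "angular": [0, 0, 0]}, {"hand": 0, "offset": [9, 14, 2], "angular": [0, 0, 0]}, {"hand": 0, "offset": [11.9, 17, 1], "angular": [0, 0, 0]}, {"hand": 0, "offset": [11.9, 17, -2], "angular": [0, 0, 0]}, {"hand": 0, "offset": [11.9, 17, -4], "angular": [0, 0, 0]}, {"hand": 0, "offset": [11.9, 17, -4], "angular": [0, 0, 0]}]}}

```text
time: 6.42
tool_pos: [0.6564, 0.0865, 0.0901]
tcp_rot: [-2.265, -2.171, 0.008]
wrist_force: [-0.6, 0.2, -0.7]
width: 0.0
```

Run:
```python
from h import *
c=shot('top','t3'); s=shot('side','s3')
st=bot.read_state();print(st['tool_pos'],st['wrist_force'])
a=cv2.resize(c['frame'][140:265,185:350],(400,303))[:300]
cv2.imwrite('pics/both3.png',np.hstack([a,cv2.resize(s['frame'][120:300,160:400],(400,300))]))
```

```text
[0.65899579 0.08653287 0.09353707] [ 1.18420642  0.91262925 -0.14636028]
```

View pics/both3.png

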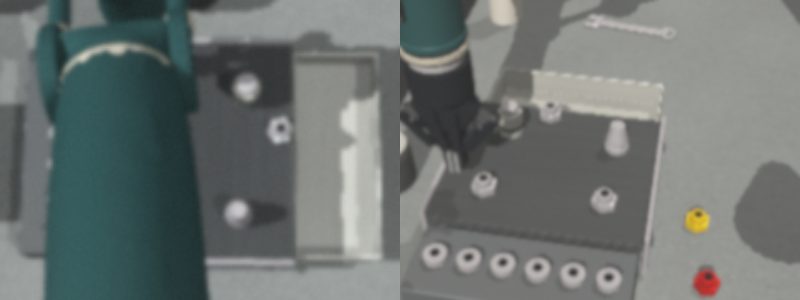

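f2 did not go over. It stands near the edge at top-crop (279,130). The setter and collet look unmoved.

Run:
```python
from m import *
c=load('t3');k=165/400;kv=125/303
for n,u,v,z in [('f2',279,129,.08),('set',247,84,.108),('col',237,210,.102),('edge',295,130,.06)]:
    X=world(c,(185+(u+.5)*k-.5,140+(v+.5)*kv-.5),z); q=X[:2]-dc; print(n,X.round(4),(q@ex).round(4),(q@ey).round(4))
q=bot.read_state()['tool_pos'][:2]-dc; print('tcp',q@ex,q@ey)
```

```text
f2 [ 0.563  -0.0714  0.08  ] 0.0248 -0.1015
set [ 0.6147 -0.0327  0.108 ] 0.0748 -0.0607
col [ 0.4588 -0.0157  0.102 ] -0.0816 -0.0502
edge [ 0.5657 -0.0928  0.06  ] 0.0285 -0.1228
tcp 0.11405603546397433 0.060335625588947166
```

f2 drifted 20 mm sideways off the finger and stands at deck (25,−101), so I'll finish it later with shorter, checked pushes. f1's sideways push comes now.

Request:
{"method": "drive_tool", "body": {"deltas": [{"hand": 0, "offset": [0, 0, -1.5], "angular": [0, 0, 0]}, {"hand": 0, "offset": [0, 0, -2.9], "angular": [0, 0, 0]}, {"hand": 0, "offset": [0, 0, -2.9], "angular": [0, 0, 0]}, {"hand": 0, "offset": [-1, 0, -2.9], "angular": [0, 0, 0]}, {"hand": 0, "offset": [-2, 0.1, -2.9], "angular": [0, 0, 0]}, {"hand": 0, "offset": [-3, 0.1, -2.9], "angular": [0, 0, 0]}, {"hand": 0, "offset": [-4, 0.2, -2.9], "angular": [0, 0, 0]}, {"hand": 0, "offset": [-4, 0.2, -2.9], "angular": [0, 0, 0]}]}}

```text
time: 7.52
tool_pos: [0.6182, 0.0892, 0.0647]
tcp_rot: [-2.267, -2.174, 0.001]
wrist_force: [-0.7, 0.1, 0.4]
width: 0.001
```

```bash
cat > look.py <<'E'
from m import *
import sys
n=sys.argv[1]; s=shot('side',n); st=bot.read_state(); q=st['tool_pos'][:2]-dc
print('tcp deck',(q@ex).round(4),(q@ey).round(4),'z',st['tool_pos'][2].round(4),st['wrist_force'].round(1))
f=s['frame'][140:290,165:345]; cv2.imwrite(f'pics/{n}c.png',cv2.resize(f,(720,600),interpolation=cv2.INTER_CUBIC))
# bright blobs -> fitting candidates
D=lambda x,y,z:pix(s,[*(dc+x*ex+y*ey),z])
poly=np.array([D(x,y,.062) for x,y in [(-.135,-.12),(.135,-.12),(.135,.12),(-.135,.12)]]).astype(np.int32)
m=np.zeros(s['frame'].shape[:2],np.uint8); cv2.fillPoly(m,[poly],255)
g=cv2.cvtColor(s['frame'],cv2.COLOR_BGR2GRAY); b=((g>110)&(m>0)).astype(np.uint8)
k,_,S,C=cv2.connectedComponentsWithStats(b)
for i in range(1,k):
    if S[i,4]>25:
        w=world(s,C[i],.071)[:2]-dc; print('blob',C[i].round(0),S[i,2:5],'deck',(w@ex).round(3),(w@ey).round(3))
E
python3 look.py s4
```

```text
tcp deck 0.0739 0.0613 z 0.0648 [-0.6 -0.3 -0.5]
blob [275. 194.] [ 90  33 639] deck -0.038 -0.083
blob [211. 229.] [ 7 11 65] deck 0.08 0.058
blob [225. 233.] [ 16  16 182] deck 0.047 0.065
blob [282. 240.] [ 17  16 204] deck -0.079 0.063
```

Request:
{"method": "drive_tool", "body": {"deltas": [{"hand": 0, "offset": [-1, 0, 0], "angular": [0, 0, 0]}, {"hand": 0, "offset": [-2, 0.1, 0], "angular": [0, 0, 0]}, {"hand": 0, "offset": [-2.6, 0.1, 0], "angular": [0, 0, 0]}, {"hand": 0, "offset": [-2.6, 0.1, 0], "angular": [0, 0, 0]}]}}

```text
time: 8.07
tool_pos: [0.5924, 0.0901, 0.0645]
tcp_rot: [-2.267, -2.174, 0.001]
wrist_force: [0.4, 0.9, 0.8]
width: 0.002
```

```bash
python3 look.py s5
```

```text
tcp deck 0.0476 0.0611 z 0.0645 [ 0.1 -0.4 -0.1]
blob [286. 197.] [ 66  30 483] deck -0.065 -0.079
blob [223. 231.] [ 7 12 62] deck 0.053 0.058
blob [236. 235.] [ 16  16 185] deck 0.022 0.065
blob [282. 240.] [ 17  16 204] deck -0.079 0.063
```

View pics/s5c.png

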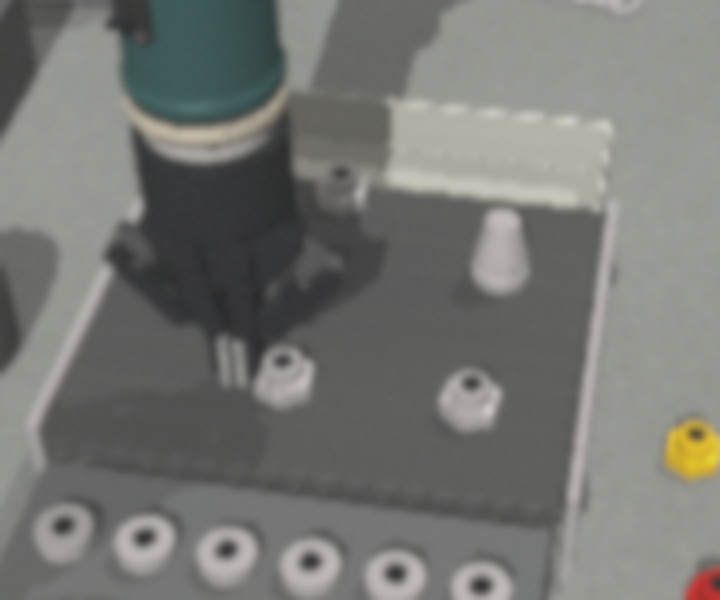

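f1 is at deck (22,61) next to the fingers, f3 is untouched and f2 is at (340,185) near the edge. The shut linkage spreads along tool y, which would come too near the setter when I push f2. So I'll nudge f1 on to mid-lane, lift, and turn the tool 90° before finishing f2.

Request:
{"method": "drive_tool", "body": {"deltas": [{"hand": 0, "offset": [-1, 0, 0], "angular": [0, 0, 0]}, {"hand": 0, "offset": [-1.8, 0.1, 0], "angular": [0, 0, 0]}, {"hand": 0, "offset": [-1.8, 0.1, 0], "angular": [0, 0, 0]}, {"hand": 0, "offset": [-1.3, 0.1, 3], "angular": [0, 0, 0]}, {"hand": 0, "offset": [-1, 0.1, 7], "angular": [0, 0, 10]}, {"hand": 0, "offset": [-1, -1, 10], "angular": [0, 0, 20]}, {"hand": 0, "offset": [-1, -4, 10], "angular": [0, 0, 30]}, {"hand": 0, "offset": [-1, -7, 10], "angular": [0, 0, 40]}]}}

```text
time: 9.12
tool_pos: [0.5836, 0.0196, 0.1654]
tcp_rot: [1.377, 2.823, 0.001]
wrist_force: [-0.6, -0.9, -1.5]
width: 0.001
```

Request:
{"method": "drive_tool", "body": {"deltas": [{"hand": 0, "offset": [0, -2, 0], "angular": [0, 0, 10]}, {"hand": 0, "offset": [0, -4, 0], "angular": [0, 0, 20]}, {"hand": 0, "offset": [0, -5.5, 0], "angular": [0, 0, 30]}, {"hand": 0, "offset": [0, -5.5, 0], "angular": [0, 0, 40]}, {"hand": 0, "offset": [0, -5.5, 0], "angular": [0, 0, 50]}, {"hand": 0, "offset": [0, -5.5, -2], "angular": [0, 0, 50]}, {"hand": 0, "offset": [0, -5.5, -2], "angular": [0, 0, 50]}]}}

```text
time: 10.0
tool_pos: [0.581, -0.0346, 0.1416]
tcp_rot: [-0.07, -3.135, -0.001]
wrist_force: [0.5, -0.5, -0.1]
width: 0.004
```

```bash
python3 look.py s6
python3 - <<'E'
from h import *
s=bot.read_state();print(s['tool_pos'],s['tcp_rot'],s['q'])
E
```

```text
tcp deck 0.042 -0.064 z 0.1425 [-0.  -0.6 -0.4]
blob [260. 193.] [ 98  34 903] deck -0.003 -0.079
blob [244. 236.] [ 16  16 197] deck 0.004 0.065
blob [282. 240.] [ 17  16 203] deck -0.079 0.063
[ 0.58172791 -0.03467154  0.14251406] [-6.90717297e-02 -3.13678200e+00 -5.20121693e-04] [-1.02274688e-01  1.65097817e-01  1.89354136e+00  6.51110443e-06
  1.08701725e+00 -1.62904130e+00]
```

Run:
```python
from m import *
s=load('s5')
for n,u,v in [('f2hole',342,173),('f1hole',284,358),('f3hole',471,383)]:
    q=world(s,(165+(u+.5)/4-.5,140+(v+.5)/4-.5),.08)[:2]-dc; print(n,q@ex,q@ey)
s=load('s6')
f=s['frame'][140:230,210:330]; cv2.imwrite('pics/s6c.png',cv2.resize(f,(720,540),interpolation=cv2.INTER_CUBIC))
```

```text
f2hole 0.02736400456319211 -0.10369866106109464
f1hole 0.023325454437481755 0.05739144671704332
f3hole -0.07917805212014412 0.0578330085190861
```

View pics/s6c.png

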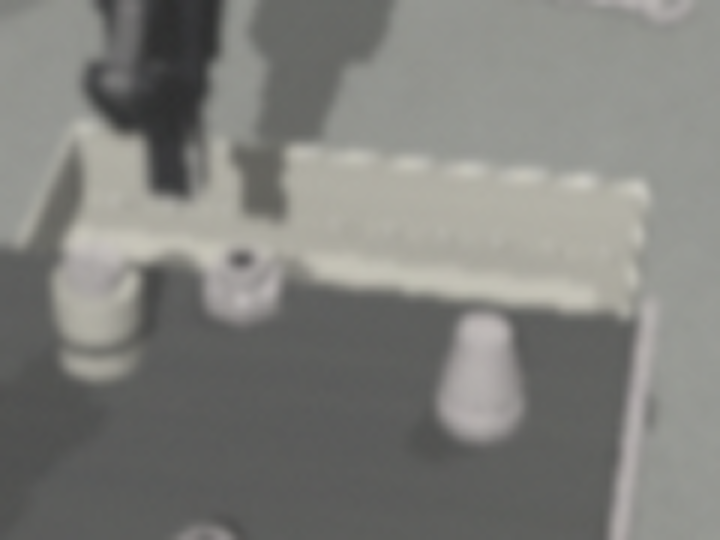

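f2 is at about (26,−102), clear of the setter by some 30 mm. The finger goes down behind it and pushes it off.

Request:
{"method": "drive_tool", "body": {"deltas": [{"hand": 0, "offset": [-1.6, 0.3, -2], "angular": [0, 0, 0]}, {"hand": 0, "offset": [-1.6, 0.3, -5], "angular": [0, 0, 0]}, {"hand": 0, "offset": [-1.6, 0.3, -7.7], "angular": [0, 0, 0]}, {"hand": 0, "offset": [-1.6, 0.3, -7.7], "angular": [0, 0, 0]}, {"hand": 0, "offset": [-1.6, -0.7, -7.7], "angular": [0, 0, 0]}, {"hand": 0, "offset": [-1.7, -2.2, -7.7], "angular": [0, 0, 0]}, {"hand": 0, "offset": [-1.8, -4.2, -7.7], "angular": [0, 0, 0]}, {"hand": 0, "offset": [-1.8, -5, -7.7], "angular": [0, 0, 0]}]}}

```text
time: 11.05
tool_pos: [0.5657, -0.087, 0.0684]
tcp_rot: [0.069, 3.14, -0.001]
wrist_force: [0.9, -0.2, -0.2]
width: -0.003
```

```bash
python3 look.py s7
python3 - <<'E'
from h import *
s=load('s7');
f=s['frame'][140:260,200:340]; cv2.imwrite('pics/s7d.png',cv2.resize(f,(700,600),interpolation=cv2.INTER_CUBIC))
E
```

```text
tcp deck 0.0281 -0.1173 z 0.0682 [ 0.2 -0.7  0.5]
blob [227. 190.] [ 30  24 332] deck 0.08 -0.077
blob [287. 197.] [ 66  30 465] deck -0.068 -0.079
blob [244. 236.] [ 16  16 198] deck 0.004 0.065
blob [282. 240.] [ 17  16 203] deck -0.079 0.063
```

View pics/s7d.png

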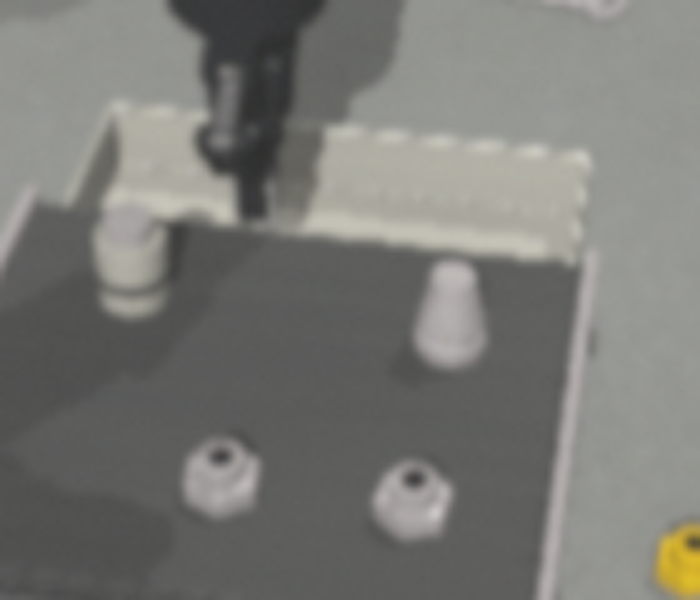

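f2 is off the deck and both bystanders are unmoved. f1 (220,480) stands in the middle lane. Next I move behind f1.

Request:
{"method": "drive_tool", "body": {"deltas": [{"hand": 0, "offset": [0, 0.5, 4], "angular": [0, 0, 0]}, {"hand": 0, "offset": [0, 2, 8], "angular": [0, 0, 0]}, {"hand": 0, "offset": [-0.5, 7, 8], "angular": [0, 0, 0]}, {"hand": 0, "offset": [-0.9, 12, 8], "angular": [0, 0, 0]}, {"hand": 0, "offset": [-1.3, 17, 8], "angular": [0, 0, 0]}, {"hand": 0, "offset": [-1.5, 21.5, 7], "angular": [0, 0, 0]}, {"hand": 0, "offset": [-1.5, 21.5, 4], "angular": [0, 0, 0]}, {"hand": 0, "offset": [-1.5, 21.5, 3], "angular": [0, 0, 0]}]}}

```text
time: 12.1
tool_pos: [0.5486, 0.1303, 0.0957]
tcp_rot: [-0.064, -3.137, 0.001]
wrist_force: [-0.5, 0.6, 0.4]
width: -0.001
```

```bash
python3 look.py s8
```

```text
tcp deck 0.0017 0.0988 z 0.0951 [ 0.5 -0.8 -1.6]
blob [289. 198.] [ 59  30 426] deck -0.075 -0.076
blob [230. 220.] [ 5 12 46] deck 0.045 0.023
blob [247. 238.] [10 13 82] deck -0.004 0.069
blob [282. 240.] [ 17  16 203] deck -0.079 0.063
```

Request:
{"method": "drive_tool", "body": {"deltas": [{"hand": 0, "offset": [0.2, 0, -1.5], "angular": [0, 0, 0]}, {"hand": 0, "offset": [0.2, 0, -3], "angular": [0, 0, 0]}, {"hand": 0, "offset": [0.2, 0, -3], "angular": [0, 0, 0]}, {"hand": 0, "offset": [0.2, -1, -3], "angular": [0, 0, 0]}, {"hand": 0, "offset": [0.1, -2, -3], "angular": [0, 0, 0]}, {"hand": 0, "offset": [0.1, -3, -3], "angular": [0, 0, 0]}, {"hand": 0, "offset": [0, -4, -3], "angular": [0, 0, 0]}, {"hand": 0, "offset": [0, -5, -3], "angular": [0, 0, 0]}]}}

```text
time: 13.15
tool_pos: [0.5505, 0.0794, 0.068]
tcp_rot: [0.066, 3.14, 0.0]
wrist_force: [-0.6, 1.7, 0.7]
width: 0.002
```

```bash
python3 look.py s9
python3 - <<'E'
from h import *
s=load('s9')
f=s['frame'][140:260,200:340]; cv2.imwrite('pics/s9d.png',cv2.resize(f,(700,600),interpolation=cv2.INTER_CUBIC))
E
```

```text
tcp deck 0.0059 0.0476 z 0.0679 [-0.4 -0.2  0.2]
blob [223. 194.] [ 13  24 164] deck 0.086 -0.062
blob [290. 198.] [ 55  29 416] deck -0.076 -0.075
blob [236. 212.] [ 5 17 58] deck 0.038 -0.004
blob [253. 224.] [ 6 12 52] deck -0.007 0.028
blob [282. 240.] [ 17  16 203] deck -0.079 0.063
```

View pics/s9d.png

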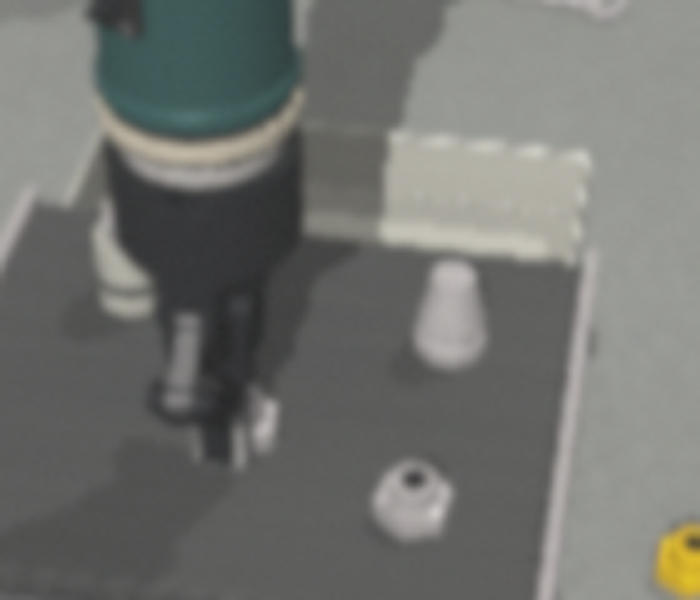

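```bash
cat > edge.py <<'E'
from m import *
import sys
# right silhouette of fitting k: rightmost bright px near the finger, referenced to f3-like blob half width (~16 mm)
s=load(sys.argv[1]); st=bot.read_state(); q=st['tool_pos'][:2]-dc; tx,ty=q@ex,q@ey
def D(x,y,z): return pix(s,[*(dc+x*ex+y*ey),z])
g=cv2.cvtColor(s['frame'],cv2.COLOR_BGR2GRAY); yf=ty-.0145-.016
for z in(.063,.067):
    row=[float(cv2.getRectSubPix(g,(1,1),tuple(map(float,D(tx+d/1000,yf,z))))[0,0]) for d in range(-40,41,4)]
    print(z,[int(r) for r in row])
E
python3 edge.py s9
python3 - <<'E'
from m import *
s=load('s9'); q=world(s,(255.4,225),.066)[:2]-dc; print(q@ex,q@ey)
E
```

```text
0.063 [93, 93, 92, 92, 92, 93, 125, 167, 135, 95, 74, 58, 45, 45, 53, 60, 75, 94, 101, 84, 66]
0.067 [92, 92, 92, 92, 92, 93, 133, 166, 125, 94, 64, 48, 44, 49, 60, 70, 95, 120, 121, 92, 69]
-0.012819676105663844 0.023922491099199247
```

f1's right edge is 17 mm from the finger's centreline, so it's centred. I continue in checked steps.

Request:
{"method": "drive_tool", "body": {"deltas": [{"hand": 0, "offset": [0, -1, -0.2], "angular": [0, 0, 0]}, {"hand": 0, "offset": [-0.1, -2, -0.3], "angular": [0, 0, 0]}, {"hand": 0, "offset": [-0.1, -3, -0.3], "angular": [0, 0, 0]}, {"hand": 0, "offset": [-0.2, -4, -0.3], "angular": [0, 0, 0]}]}}

```text
time: 13.7
tool_pos: [0.5481, 0.0393, 0.0645]
tcp_rot: [-0.066, -3.14, 0.0]
wrist_force: [0.1, 1.2, 0.1]
width: 0.004
```

```bash
python3 look.py s10|head -1; python3 edge.py s10
```

```text
tcp deck 0.0051 0.0074 z 0.0644 [-0.5 -1.   0.1]
0.063 [91, 91, 91, 92, 91, 92, 121, 163, 138, 96, 71, 53, 45, 47, 51, 58, 75, 85, 78, 63, 68]
0.067 [92, 91, 92, 92, 91, 94, 131, 168, 126, 91, 60, 46, 45, 52, 61, 73, 97, 109, 97, 71, 71]
```

Still centred, so on with 4 cm more, then another check.

Request:
{"method": "drive_tool", "body": {"deltas": [{"hand": 0, "offset": [0, -1, 0], "angular": [0, 0, 0]}, {"hand": 0, "offset": [-0.1, -2, 0], "angular": [0, 0, 0]}, {"hand": 0, "offset": [-0.1, -3, 0], "angular": [0, 0, 0]}, {"hand": 0, "offset": [-0.2, -4, 0], "angular": [0, 0, 0]}, {"hand": 0, "offset": [-0.2, -5, 0], "angular": [0, 0, 0]}]}}

```text
time: 14.38
tool_pos: [0.5462, -0.0106, 0.0647]
tcp_rot: [-0.066, -3.141, 0.0]
wrist_force: [-0.6, 0.2, 1.1]
width: -0.002
```

```bash
python3 look.py s11|head -1; python3 edge.py s11
```

```text
tcp deck 0.0056 -0.0425 z 0.0647 [-0.7 -1.2  0.4]
0.063 [93, 94, 94, 93, 94, 97, 134, 166, 129, 91, 76, 55, 49, 50, 54, 60, 59, 57, 64, 79, 90]
0.067 [93, 93, 93, 92, 93, 100, 143, 162, 119, 86, 65, 51, 48, 50, 53, 59, 67, 64, 61, 69, 86]
```

Request:
{"method": "drive_tool", "body": {"deltas": [{"hand": 0, "offset": [0, -1, 0], "angular": [0, 0, 0]}, {"hand": 0, "offset": [-0.1, -2.5, 0], "angular": [0, 0, 0]}, {"hand": 0, "offset": [-0.2, -4.5, 0], "angular": [0, 0, 0]}, {"hand": 0, "offset": [-0.3, -6.5, 0], "angular": [0, 0, 0]}, {"hand": 0, "offset": [-0.3, -7.2, 0], "angular": [0, 0, 0]}, {"hand": 0, "offset": [-0.3, -7.2, 0], "angular": [0, 0, 0]}, {"hand": 0, "offset": [-0.3, -6.5, 4], "angular": [0, 0, 0]}, {"hand": 0, "offset": [-0.3, -4, 8], "angular": [0, 0, 0]}]}}

```text
time: 15.42
tool_pos: [0.5427, -0.0499, 0.1448]
tcp_rot: [-0.068, -3.139, -0.0]
wrist_force: [0.2, 0.6, 0.1]
width: -0.004
```

```bash
python3 look.py s12
```

```text
tcp deck 0.0074 -0.0781 z 0.1515 [1.7 1.  4. ]
blob [261. 194.] [ 98  34 813] deck -0.006 -0.078
blob [282. 240.] [ 17  16 203] deck -0.079 0.063
```

Request:
{"method": "drive_tool", "body": {"deltas": [{"hand": 0, "offset": [-2.5, 3.5, 0], "angular": [0, 0, 0]}, {"hand": 0, "offset": [-5.5, 7, 0], "angular": [0, 0, 0]}, {"hand": 0, "offset": [-8.5, 10.5, 0], "angular": [0, 0, 0]}, {"hand": 0, "offset": [-11.6, 14.1, 0], "angular": [0, 0, 0]}, {"hand": 0, "offset": [-11.6, 14.1, -2], "angular": [0, 0, 0]}, {"hand": 0, "offset": [-11.6, 14.1, -4], "angular": [0, 0, 0]}, {"hand": 0, "offset": [-11.6, 14.1, -5], "angular": [0, 0, 0]}, {"hand": 0, "offset": [-11.6, 14.1, -5], "angular": [0, 0, 0]}]}}

```text
time: 16.48
tool_pos: [0.4266, 0.0911, 0.094]
tcp_rot: [-0.065, -3.139, 0.0]
wrist_force: [0.2, -0.5, -0.4]
width: 0.001
```

```bash
python3 look.py s13
python3 - <<'E'
from h import *
s=load('s13'); c=shot('top','t13')
a=s['frame'][140:260,190:350]; b=c['frame'][140:260,185:345]
cv2.imwrite('pics/v11.png',np.hstack([cv2.resize(x,(400,300),interpolation=cv2.INTER_CUBIC) for x in(a,b)]))
E
```

```text
tcp deck -0.1176 0.0551 z 0.0947 [0.  0.  0.5]
blob [237. 189.] [ 69  24 465] deck 0.056 -0.085
blob [288. 203.] [ 12  22 201] deck -0.075 -0.057
blob [301. 212.] [ 6 19 83] deck -0.108 -0.031
blob [282. 240.] [ 17  16 185] deck -0.079 0.064
```

View pics/v11.png

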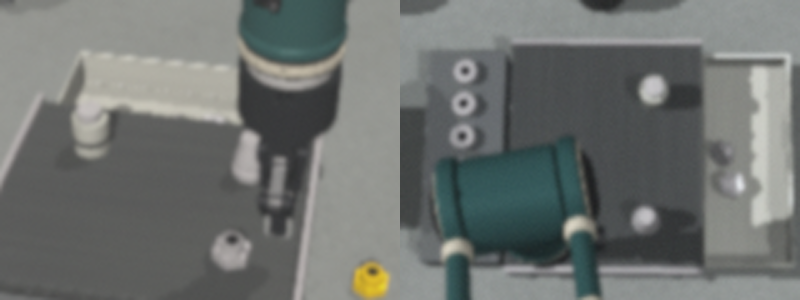

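Two fittings lie in the tray at right-hand crop (722,152) and (730,183), and the setter and collet are in place. Now f3 goes sideways toward +x.

Request:
{"method": "drive_tool", "body": {"deltas": [{"hand": 0, "offset": [0, 0.3, -1.5], "angular": [0, 0, 0]}, {"hand": 0, "offset": [0, 0.3, -3], "angular": [0, 0, 0]}, {"hand": 0, "offset": [0, 0.3, -3], "angular": [0, 0, 0]}, {"hand": 0, "offset": [1, 0.3, -3], "angular": [0, 0, 0]}, {"hand": 0, "offset": [2, 0.2, -3], "angular": [0, 0, 0]}, {"hand": 0, "offset": [3, 0.2, -3], "angular": [0, 0, 0]}, {"hand": 0, "offset": [4, 0.1, -3], "angular": [0, 0, 0]}, {"hand": 0, "offset": [5, 0.1, -3], "angular": [0, 0, 0]}]}}

```text
time: 17.58
tool_pos: [0.4781, 0.092, 0.0648]
tcp_rot: [-0.066, -3.141, 0.0]
wrist_force: [-0.9, -0.6, 0.9]
width: 0.002
```

```bash
python3 look.py s14
```

```text
tcp deck -0.0653 0.0583 z 0.0651 [1.4 0.6 1. ]
blob [229. 190.] [ 40  24 374] deck 0.075 -0.08
blob [307. 191.] [18  5 47] deck -0.114 -0.109
blob [293. 207.] [ 9 13 90] deck -0.088 -0.044
blob [273. 221.] [ 6 19 73] deck -0.049 0.01
blob [264. 239.] [ 16  16 168] deck -0.041 0.067
```

Request:
{"method": "drive_tool", "body": {"deltas": [{"hand": 0, "offset": [1, 0, 0], "angular": [0, 0, 0]}, {"hand": 0, "offset": [2, 0, 0], "angular": [0, 0, 0]}, {"hand": 0, "offset": [3, 0, 0], "angular": [0, 0, 0]}, {"hand": 0, "offset": [3.8, 0, 0], "angular": [0, 0, 0]}, {"hand": 0, "offset": [3.8, 0, 0], "angular": [0, 0, 0]}, {"hand": 0, "offset": [3, 0, 0], "angular": [0, 0, 0]}, {"hand": 0, "offset": [2, 0, 3], "angular": [0, 0, 0]}, {"hand": 0, "offset": [2, 0, 8], "angular": [0, 0, 0]}]}}

```text
time: 18.62
tool_pos: [0.4934, 0.0917, 0.1428]
tcp_rot: [-0.065, -3.134, 0.002]
wrist_force: [0.4, -0.3, 0.4]
width: 0.001
```

```bash
python3 look.py s15
```

```text
tcp deck -0.0455 0.0596 z 0.1518 [3.3 0.5 4.3]
blob [229. 190.] [ 41  24 377] deck 0.075 -0.08
blob [264. 189.] [ 5 10 37] deck -0.008 -0.096
blob [292. 199.] [ 37  27 366] deck -0.082 -0.072
blob [246. 237.] [ 17  16 195] deck -0.002 0.067
```

Request:
{"method": "drive_tool", "body": {"deltas": [{"hand": 0, "offset": [0, 2, 0], "angular": [0, 0, 0]}, {"hand": 0, "offset": [2.5, 4, 0], "angular": [0, 0, 0]}, {"hand": 0, "offset": [4.6, 4, 0], "angular": [0, 0, 0]}, {"hand": 0, "offset": [4.6, 4, -2], "angular": [0, 0, 0]}, {"hand": 0, "offset": [4.6, 4, -5], "angular": [0, 0, 0]}, {"hand": 0, "offset": [4.6, 4, -5], "angular": [0, 0, 0]}, {"hand": 0, "offset": [4.6, 4, -5], "angular": [0, 0, 0]}]}}

```text
time: 19.55
tool_pos: [0.5434, 0.1322, 0.0954]
tcp_rot: [0.066, 3.14, 0.0]
wrist_force: [0.5, -0.0, 0.3]
width: 0.003
```

```bash
python3 look.py s16
```

```text
tcp deck -0.0028 0.1012 z 0.096 [ 0.4 -0.1  0.6]
blob [233. 182.] [18  3 35] deck 0.073 -0.11
blob [290. 198.] [ 56  29 416] deck -0.076 -0.076
blob [233. 221.] [ 5 12 51] deck 0.038 0.025
blob [249. 238.] [10 13 88] deck -0.01 0.07
```

Request:
{"method": "drive_tool", "body": {"deltas": [{"hand": 0, "offset": [0.1, 0, -1.5], "angular": [0, 0, 0]}, {"hand": 0, "offset": [0.1, 0, -3.1], "angular": [0, 0, 0]}, {"hand": 0, "offset": [0.1, 0, -3.1], "angular": [0, 0, 0]}, {"hand": 0, "offset": [0.1, -1, -3.1], "angular": [0, 0, 0]}, {"hand": 0, "offset": [0, -2, -3.1], "angular": [0, 0, 0]}, {"hand": 0, "offset": [0, -3, -3.1], "angular": [0, 0, 0]}, {"hand": 0, "offset": [-0.1, -4, -3.1], "angular": [0, 0, 0]}, {"hand": 0, "offset": [-0.1, -5, -3.1], "angular": [0, 0, 0]}]}}

```text
time: 20.6
tool_pos: [0.5424, 0.0813, 0.0639]
tcp_rot: [0.066, 3.141, 0.0]
wrist_force: [-0.1, 0.9, 0.5]
width: 0.002
```

```bash
python3 look.py s17|head -1; python3 edge.py s17
```

```text
tcp deck -0.0022 0.0492 z 0.0638 [ 0.9 -0.4  0.1]
0.063 [93, 93, 93, 92, 92, 92, 102, 150, 149, 93, 61, 46, 43, 55, 66, 81, 114, 121, 110, 79, 71]
0.067 [93, 93, 93, 92, 91, 92, 110, 158, 137, 89, 56, 43, 45, 58, 68, 79, 106, 113, 100, 72, 71]
```

Well centred (right edge at −15 mm), so I continue.

Request:
{"method": "drive_tool", "body": {"deltas": [{"hand": 0, "offset": [0, -1, 0], "angular": [0, 0, 0]}, {"hand": 0, "offset": [-0.1, -2, 0], "angular": [0, 0, 0]}, {"hand": 0, "offset": [-0.1, -3, 0], "angular": [0, 0, 0]}, {"hand": 0, "offset": [-0.2, -4, 0], "angular": [0, 0, 0]}, {"hand": 0, "offset": [-0.2, -5, 0], "angular": [0, 0, 0]}]}}

```text
time: 21.28
tool_pos: [0.5403, 0.0315, 0.0638]
tcp_rot: [0.066, 3.141, 0.0]
wrist_force: [0.2, 2.1, 0.9]
width: -0.003
```

```bash
python3 look.py s18|head -1; python3 edge.py s18
```

```text
tcp deck -0.0022 -0.0008 z 0.0637 [ 0.5 -0.3  0.4]
0.063 [92, 92, 91, 91, 92, 92, 103, 144, 144, 96, 65, 50, 44, 48, 54, 66, 80, 80, 68, 61, 77]
0.067 [91, 91, 92, 92, 91, 91, 109, 152, 128, 86, 57, 46, 46, 54, 64, 83, 105, 103, 81, 66, 78]
```

Request:
{"method": "drive_tool", "body": {"deltas": [{"hand": 0, "offset": [0, -1, 0], "angular": [0, 0, 0]}, {"hand": 0, "offset": [-0.1, -2, 0], "angular": [0, 0, 0]}, {"hand": 0, "offset": [-0.1, -3, 0], "angular": [0, 0, 0]}, {"hand": 0, "offset": [-0.2, -4, 0], "angular": [0, 0, 0]}, {"hand": 0, "offset": [-0.2, -4.5, 0], "angular": [0, 0, 0]}]}}

```text
time: 21.95
tool_pos: [0.5382, -0.0137, 0.0636]
tcp_rot: [-0.067, -3.141, 0.0]
wrist_force: [0.7, 1.2, 0.1]
width: -0.001
```

```bash
python3 look.py s19|head -1; python3 edge.py s19
```

```text
tcp deck -0.0023 -0.0452 z 0.0636 [-0.2 -0.9  0.3]
0.063 [92, 93, 92, 93, 93, 93, 103, 142, 149, 102, 74, 51, 48, 50, 53, 59, 58, 57, 67, 84, 91]
0.067 [92, 92, 92, 92, 92, 93, 106, 140, 129, 86, 60, 48, 46, 48, 56, 64, 67, 62, 60, 75, 88]
```

Now f3 goes over the edge. The arm then lifts and retreats up and toward the robot's side.

Request:
{"method": "drive_tool", "body": {"deltas": [{"hand": 0, "offset": [0, -1, 0], "angular": [0, 0, 0]}, {"hand": 0, "offset": [-0.1, -2.5, 0], "angular": [0, 0, 0]}, {"hand": 0, "offset": [-0.2, -4.5, 0], "angular": [0, 0, 0]}, {"hand": 0, "offset": [-0.3, -6.5, 0], "angular": [0, 0, 0]}, {"hand": 0, "offset": [-0.3, -7, 0], "angular": [0, 0, 0]}, {"hand": 0, "offset": [-0.3, -7, 0], "angular": [0, 0, 0]}, {"hand": 0, "offset": [-0.3, -6.5, 4], "angular": [0, 0, 0]}, {"hand": 0, "offset": [-0.3, -4, 9], "angular": [0, 0, 0]}]}}

```text
time: 23.0
tool_pos: [0.5339, -0.0529, 0.1529]
tcp_rot: [-0.068, -3.137, -0.0]
wrist_force: [1.1, 0.4, 0.5]
width: 0.003
```

Request:
{"method": "drive_tool", "body": {"deltas": [{"hand": 0, "offset": [0, 3, 5], "angular": [0, 0, 0]}, {"hand": 0, "offset": [0, 8, 8], "angular": [0, 0, 0]}, {"hand": 0, "offset": [0, 13, 10], "angular": [0, 0, 0]}, {"hand": 0, "offset": [0, 18, 10], "angular": [0, 0, 0]}, {"hand": 0, "offset": [0, 23, 10], "angular": [0, 0, 0]}, {"hand": 0, "offset": [0, 28, 10], "angular": [0, 0, 0]}, {"hand": 0, "offset": [0, 28, 10], "angular": [0, 0, 0]}, {"hand": 0, "offset": [0, 28, 10], "angular": [0, 0, 0]}]}}

```text
time: 24.0
tool_pos: [0.5349, 0.2271, 0.2532]
tcp_rot: [-0.064, -3.14, 0.002]
wrist_force: [-0.1, -0.5, 0.3]
width: -0.002
```

Run:
```python
from m import *
c=shot('top','tf'); s=shot('side','sf'); print(bot.read_state()['tool_pos'])
a=s['frame'][110:260,170:370]; b=c['frame'][140:260,190:350]
cv2.imwrite('pics/v12.png',np.hstack([cv2.resize(x,(400,300),interpolation=cv2.INTER_CUBIC) for x in(a,b)]))
```

```text
[0.53520941 0.22609971 0.25349953]
```

View pics/v12.png

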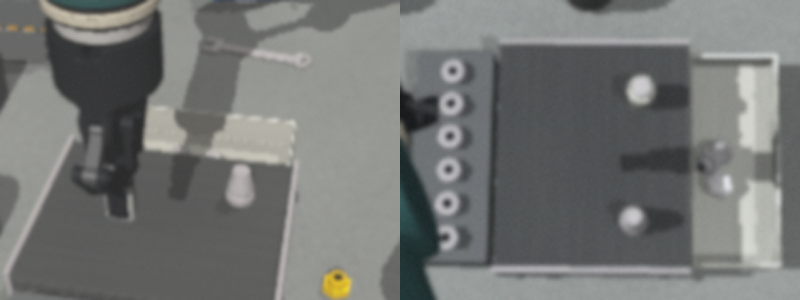

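The deck is clear and the bystanders stand. The tray shows a cluster around crop (718,150), (706,166) and (720,183), partly in the arm's shadow. I've used my 12 views, so I'll move the arm away and check numerically.

Request:
{"method": "drive_tool", "body": {"deltas": [{"hand": 0, "offset": [-3, 5, 0], "angular": [0, 0, 0]}, {"hand": 0, "offset": [-6, 10, 0], "angular": [0, 0, 0]}, {"hand": 0, "offset": [-9, 15, 0], "angular": [0, 0, 0]}, {"hand": 0, "offset": [-12, 20, 0], "angular": [0, 0, 0]}, {"hand": 0, "offset": [-15, 25, 0], "angular": [0, 0, 0]}, {"hand": 0, "offset": [-18, 30, 0], "angular": [0, 0, 0]}, {"hand": 0, "offset": [-18, 30, 0], "angular": [0, 0, 0]}, {"hand": 0, "offset": [-18, 30, 0], "angular": [0, 0, 0]}]}}

```text
time: 25.1
tool_pos: [0.3561, 0.526, 0.2535]
tcp_rot: [0.067, 3.141, -0.002]
wrist_force: [-0.9, 0.2, 0.5]
width: 0.003
```

Run:
```python
from m import *
c=shot('top','tg'); k=load('t13'); print(bot.read_state()['tool_pos'])
for n,p in(('13',k),('now',c)):
    g=cv2.cvtColor(p['frame'],cv2.COLOR_BGR2GRAY)
    print(n,'cols 302..340'); 
    for r in range(190,226,1): print(r,' '.join('%3d'%v for v in g[r,302:341,]))
for y in(-.12,-.122,-.125,-.229): print(y,pix(c,[*(dc+y*ey),.045]).round(1),pix(c,[*(dc+y*ey),.06]).round(1))
g0=[cv2.cvtColor(load('top0')['frame'],6),cv2.cvtColor(c['frame'],6)]
for nm,(u,v) in dict(setter=(286,175),collet=(283,227),driver=(144,235),wrench=(411,223)).items():
    h=25; t=g0[0][v-h+8:v+h-8,u-h+8:u+h-8]; w=g0[1][v-h:v+h,u-h:u+h]
    R=cv2.matchTemplate(w,t,cv2.TM_CCOEFF_NORMED); _,m,_,l=cv2.minMaxLoc(R); print(nm,'shift px',l[0]-8,l[1]-8,round(m,3))
```

```text
[0.35642489 0.52560216 0.2535802 ]
13 cols 302..340
190  82  79  85  92 105 124 132 132 131 133 134 136 136 136 135 136 134 133 136 137 137 135 141 164 193 202 203 203 203 195 183 176 175 175 172 166 161 157 148
191  81  80  85  89 104 123 130 132 132 134 135 134 134 138 135 134 133 134 135 135 134 135 141 164 191 201 203 203 203 196 185 177 175 175 172 167 160 155 147
192  82  82  84  92 105 123 132 129 131 134 135 133 136 136 136 137 134 135 135 134 134 137 139 157 181 198 202 203 204 196 185 175 176 175 174 167 159 155 148
193  80  81  84  91 104 123 131 131 131 134 135 137 135 135 136 134 134 136 133 135 135 134 136 150 171 193 202 202 202 197 183 177 175 176 174 168 159 155 146
194  82  81  84  90 103 121 128 130 130 133 131 134 134 135 136 133 133 135 135 135 135 136 136 146 166 191 201 203 202 195 185 177 175 176 174 166 160 156 148
195  79  80  86  89 100 114 121 123 127 125 125 125 131 133 134 134 134 135 136 135 134 135 138 149 175 196 202 204 203 197 184 175 176 176 173 168 159 157 149
196  81  83  86  90  97 105 109 110 114 113 110 114 122 128 129 130 134 133 134 136 135 
[... 10032 characters left out ...]
1 121 130 132 131 131 132 133 132 134 133 132 131 133 133 133 132 132 135 157 182 195 197 197 194 186 176 168 167 165 164 167 166 166 171
224  74  76  80  85 100 123 130 131 130 132 132 134 132 131 134 132 132 135 132 133 133 132 136 157 183 196 197 198 193 190 177 171 166 166 167 166 167 166 168
225  67  74  77  84  97 119 131 131 133 133 133 133 133 135 134 133 134 132 133 134 133 132 136 157 183 195 197 198 194 190 182 172 166 166 166 168 166 164 167
-0.12 [305.2 203.3] [305.5 202.3]
-0.122 [305.9 203.3] [306.1 202.3]
-0.125 [306.8 203.3] [307.1 202.4]
-0.229 [340.2 203.7] [340.9 202.7]
setter shift px 0 0 0.999
collet shift px 0 0 0.998
driver shift px 0 0 0.942
wrench shift px 0 0 0.996
```

Three bodies are now in the tray, and the bystanders show zero pixel shift. However, f3 seems to lean on another fitting by the near wall (dark bore at px (310,206), and a shadow longer than before). Its height has to be under 50 mm, so I check that with the side view and the shadow.

Run:
```python
from m import *
c=load('tg'); D=lambda p:((p[:2]-dc)@ex*1000).round(0).tolist().__repr__()+' '+str(((p[:2]-dc)@ey*1000).round(0))
for z in (.02,.03,.04,.05): print(z,'bore',D(world(c,(310,206.5),z)),'bright',D(world(c,(318,200.5),z)),'f2',D(world(c,(320,212),z)))
e=world(c,(324,220),.003); print('strip start',D(e),'slope',(-.12-(e[:2]-dc)@ey)/.057)
for col in(328,331): print('shadow tip',col,D(world(c,(col,201.5),.003)))
s=shot('side','sg'); o=load('side0'); K=[cv2.cvtColor(x['frame'],6).astype(int) for x in(s,o)]
P=pix(s,[*(dc-.125*ey),.05]);print('side px of x0,y-125,z50',P)
u,v=int(P[0]),int(P[1])
d=K[0]-K[1]
for r in range(v-14,v+10): print(r,' '.join('%4d'%x for x in d[r,u-16:u+18]))
```

```text
0.02 bore -5.0 -137.0 bright 15.0 -162.0 f2 -22.0 -168.0
0.03 bore -7.0 -136.0 bright 13.0 -161.0 f2 -24.0 -167.0
0.04 bore -9.0 -135.0 bright 11.0 -160.0 f2 -26.0 -166.0
0.05 bore -11.0 -135.0 bright 8.0 -159.0 f2 -28.0 -165.0
strip start -45.0 -183.0 slope 1.098439591999703
shadow tip 328 16.0 -196.0
shadow tip 331 16.0 -206.0
side px of x0,y-125,z50 [262.86874068 188.08935327]
174   32   33   32   31   31   32   31   32   32   32   31   30   32   32   33   32   32   31   31   33   32   32   32   32   33   30   31   32   32   32   31   32   31   32
175   32   33   32   32   31   31   32   32   31   32   32   32   30   32   32   31   31   31   31   32   31   31   31   33   31   32   31   32   31   31   31   31   31   31
176   33   32   32   31   31   32   34   34   32   32   31   31   30   32   32   32   32   31   32   32   33   31   31   30   30   31   32   31   31   30   30   31   32   30
177   33   32   33   32   32   31   31   32   31   31   33   31   31   31   31   31   31   32   30   30   31   31   30   30   31   31   32   32   31   31   31   31   31   31
178   32   30   31   
[... 2758 characters left out ...]
  16
194   18   18   17   18   15   17   17   17   17   17   17   16   17   18   15   17   17   16   16   16   17   16   17   16   15   16   16   15   15   17   14   16   16   16
195   17   18   17   18   18   18   17   16   17   17   17   16   18   16   16   17   15   17   16   16   16   16   15   17   15   16   15   17   16   16   16   15   16   14
196   17   16   16   19   16   17   17   17   17   18   17   18   18   18   18   16   16   17   17   15   16   16   14   16   16   15   16   16   17   16   16   15   16   15
197   18   17   16   17   17   17   17   18   17   17   18   17   17   19   16   18   15   16   17   17   17   18   16   16   16   16   17   18   15   15   16   17   17   17
```

Run:
```python
from m import *
c=load('tg'); s=load('sg')
def ray(c,uv):
    a=world(c,uv,0.); b=world(c,uv,.1); d=(b-a)/np.linalg.norm(b-a); return a,d
def tri(u,v):
    a,d=ray(c,u); b,e=ray(s,v); t=np.linalg.lstsq(np.c_[d,-e],b-a,rcond=None)[0]; P,Q=a+t[0]*d,b+t[1]*e; m=(P+Q)/2; q=m[:2]-dc
    print(u,v,'deck',(q@ex*1e3).round(1),(q@ey*1e3).round(1),'z',(m[2]*1e3).round(1),'gap',(np.linalg.norm(P-Q)*1e3).round(1))
tri((310,206.5),(265.5,184)); tri((318.5,200.5),(262,184))
tri((318.5,200.5),(258,184)); tri((314,203),(261,184))
for y in(-.135,-.15,-.165):
  for z in(.03,.04,.05,.06): print(y,z,[pix(s,[*(dc+x*ex+y*ey),z]).round(1).tolist() for x in(-.01,.01)])
for nm,im in(('sg',s),('s7',load('s7'))):
  g=cv2.cvtColor(im['frame'],6); print(nm)
  for r in range(178,190): print(r,' '.join('%4d'%x for x in g[r,250:276]))
```

```text
(310, 206.5) (265.5, 184) deck -8.6 -134.0 z 56.4 gap 7.0
(318.5, 200.5) (262, 184) deck 11.2 -162.6 z 32.2 gap 2.1
(318.5, 200.5) (258, 184) deck 17.0 -162.7 z 29.7 gap 8.2
(314, 203) (261, 184) deck 5.6 -147.4 z 43.6 gap 7.9
-0.135 0.03 [[267.5, 192.0], [260.0, 191.2]]
-0.135 0.04 [[267.5, 189.1], [259.9, 188.2]]
-0.135 0.05 [[267.4, 186.1], [259.8, 185.2]]
-0.135 0.06 [[267.4, 183.1], [259.7, 182.2]]
-0.15 0.03 [[268.6, 188.4], [261.1, 187.6]]
-0.15 0.04 [[268.5, 185.5], [261.0, 184.6]]
-0.15 0.05 [[268.5, 182.5], [261.0, 181.6]]
-0.15 0.06 [[268.5, 179.5], [260.9, 178.6]]
-0.165 0.03 [[269.6, 184.9], [262.2, 184.0]]
-0.165 0.04 [[269.6, 181.9], [262.2, 181.1]]
-0.165 0.05 [[269.6, 179.0], [262.1, 178.1]]
-0.165 0.06 [[269.6, 176.0], [262.0, 175.1]]
sg
178  199  199  199  198  198  199  198  198  197  198  197  198  198  197  197  198  196  193  192  193  196  199  199  199  201  198
179  203  203  202  200  200  198  199  198  198  197  198  197  197  196  196  195  195  194  194  194  195  196  196  196  196  194
180  213  213  212  207  204  203  204  202  201  199  197  197  1
[... 2184 characters left out ...]
  191  190  189  190  188  187
185  112  122  125  126  131  135  141  143  146  152  164  177  184  185  186  187  189  190  191  192  192  192  192  192  192  192
186   99  107  109  111  115  123  131  135  138  146  153  159  160  162  162  166  172  176  181  184  185  185  185  184  185  185
187   87   89   92   96  101  105  110  112  113  119  124  125  123  124  127  133  141  147  155  160  160  161  160  161  163  163
188   84   85   88   92   95   95   97   96   97  100  100  100  100  100  102  105  111  115  120  125  124  124  124  125  127  130
189   85   85   90   93   93   93   93   95   95   94   95   94   95   94   96   95   97   98   98  101  101  101  101  102  103  103
```

The estimates put f3 tilted with its bore end near the wall and its centre at 43–50 mm. That's too near the 50 mm limit, so I'll mend it. The closed tips go into the tray on the +x side of the cluster at about 45 mm, and I nudge gently toward −x so that f3 comes off the other fitting.

Request:
{"method": "drive_tool", "body": {"deltas": [{"hand": 0, "offset": [1.8, -5, 0], "angular": [0, 0, 0]}, {"hand": 0, "offset": [3.8, -10.5, 0], "angular": [0, 0, 0]}, {"hand": 0, "offset": [5.8, -16, 0], "angular": [0, 0, 0]}, {"hand": 0, "offset": [7.8, -21.5, 0], "angular": [0, 0, 0]}, {"hand": 0, "offset": [9.8, -27, 0], "angular": [0, 0, 0]}, {"hand": 0, "offset": [11.8, -32.5, 0], "angular": [0, 0, 0]}, {"hand": 0, "offset": [13.8, -38, 0], "angular": [0, 0, 0]}, {"hand": 0, "offset": [15.8, -43.5, 0], "angular": [0, 0, 0]}]}}

```text
time: 26.2
tool_pos: [0.5136, 0.0884, 0.2542]
tcp_rot: [0.07, 3.14, 0.0]
wrist_force: [1.2, -0.2, -0.1]
width: -0.001
```

Request:
{"method": "drive_tool", "body": {"deltas": [{"hand": 0, "offset": [2, -5.5, 0], "angular": [0, 0, 0]}, {"hand": 0, "offset": [4, -11, 0], "angular": [0, 0, 0]}, {"hand": 0, "offset": [6, -16.5, 0], "angular": [0, 0, 0]}, {"hand": 0, "offset": [7.6, -21.2, 0], "angular": [0, 0, 0]}, {"hand": 0, "offset": [7.6, -21.2, 0], "angular": [0, 0, 0]}, {"hand": 0, "offset": [7.6, -21.2, 0], "angular": [0, 0, 0]}]}}

```text
time: 26.95
tool_pos: [0.5884, -0.1208, 0.2536]
tcp_rot: [-0.07, -3.14, -0.001]
wrist_force: [-0.1, 0.4, 0.1]
width: 0.001
```

Run:
```python
from m import *
s=shot('wrist','wf'); st=bot.read_state(); q=st['tool_pos'][:2]-dc; print(q@ex,q@ey,st['tool_pos'],st['wrist_force'])
for X in [(-.009,-.134,.05),(.011,-.162,.03),(0,-.125,.045)]: print(X,pix(s,[*(dc+X[0]*ex+X[1]*ey),X[2]]).round(1))
```

```text
0.05233472482968824 -0.14899044990661148 [ 0.5884974 -0.1200026  0.253652 ] [ 0.38807798 -0.81779016 -0.57426706]
(-0.009, -0.134, 0.05) [294.8 127.2]
(0.011, -0.162, 0.03) [269.  144.8]
(0, -0.125, 0.045) [302.8 135.6]
```

Run:
```python
from m import *
s=load('wf'); c=load('tg'); g=cv2.cvtColor(s['frame'],6)
b=(g[85:185,225:335]<45).astype(np.uint8); k,_,S,C=cv2.connectedComponentsWithStats(b)
def ray(c,uv):
    a=world(c,uv,0.); e=world(c,uv,.1); d=(e-a)/np.linalg.norm(e-a); return a,d
def tri(u,v):
    a,d=ray(c,u); b,e=ray(s,v); t=np.linalg.lstsq(np.c_[d,-e],b-a,rcond=None)[0]; P,Q=a+t[0]*d,b+t[1]*e; m=(P+Q)/2; q=m[:2]-dc
    return ['deck',(q@ex*1e3).round(1),(q@ey*1e3).round(1),'z',(m[2]*1e3).round(1),'gap',(np.linalg.norm(P-Q)*1e3).round(1)]
for i in range(1,k):
    if S[i,4]>12: p=C[i]+[225,85]; print(p.round(1),S[i,2:5],tri((310,206.3),p))
q=g[85:185:2,225:335:2]; ch=" .:-=+*#%@"
for r,row in zip(range(85,185,2),q): print(r,''.join(ch[min(9,int(v)//22)] for v in row))
```

```text
[293.5 129.9] [ 6  7 31] ['deck', np.float64(-5.8), np.float64(-135.2), 'z', np.float64(30.0), 'gap', np.float64(1.8)]
85 @@@@@@@@@@@@@%%%%%%%%%%%%%%%%%%%%%%%%%%**#=-+++++++++++
87 @@@@@@@@@@@@@%%%%%%%%%%%%%%%%%%%%%%%%%%**#=-+++++++++++
89 @@@@@@@@@@@@@%%%%%%%%%%%%%%%%%%%%%%%%%%**#=-+++++++++++
91 @@@@@@@@@@@@@%%%%%%%%%%%%%%%%%%%%%%%%%%*##=-+++++++++++
93 @@@@@@@@@@@@@%%%%%%%%%%%%%%%%%%%%%%%%%%*##=-+++++++++++
95 @@@@@@@@@@@@%%%%%%%%%%%%%%%%%%%%%%%%%%%*##=-+++++++++++
97 @@@@@@@@@@@@%%%%%%%%%%%###%%%%%%%%%%%%%*##=-+++++++++++
99 @@@@@@@@@@@%%%%%%%%%@%%%#####%%%%%%%%%%*##=-+++++++++++
101 @@@@@@@@@@%%%%%%%%%@@%%%###%%%%%%%%%%%%*##=-+++++++++++
103 @@@@@@@@@%%%%%%%%%@@@%#%%##%%###%%%%%%%*##==+++++++++++
105 @@@@@@@@@%%%%%%%%@@@@@%%%%%%%##*#%%%%%%*##=-+++++++++++
107 @@@@@@@@%%%%%%%%%@@@@@%%@%@####***%%%%#*##==+++++++++++
109 @@@@@@@@%%%%%%%%%@@@@@%@@%%#%##***#%%%#*#*=-+++++++++++
111 @@@@@@@@%%%%%%%%%@@@@@%@@%#####***#%%%#*%*=-+++++++++++
113 @@@@@@@@%%%%%%%%%@@@@@%%%@@%%##****%%%#*%*==+++++++++++
115 @@@@@@@@%%%%%%%%%%@@@@@%%#%%%#%#***%%%#*%*==+++++++++++
117 @@@@@@@@%%%%%%%%%%@@@@%%%
[... 1310 characters left out ...]
%%%%%%%**++********#%%%#*%+-++++++++++++
163 @@@@@@@@@@@@@@%%%%%%%%##*********##%#%#*%+-++++++++++++
165 @@@@@@@@@@@@@%%%%%%%%%#%%***%#%#*##%%%#*%+-++++++++++++
167 @@@@@@@@@@@@%%%%%%%%%%%#%%%%%%%%%##%#%#*%+-++++++++++++
169 @@@@@@@@@@@@@%%%%%%#%%#%%%%%%%%%%%#%#%#*%+-++++++++++++
171 @@@@@@@@@@@@@%%%%%%#%%%%%%%%%#%%%%#%#%#*%+-++++++++++++
173 @@@@@@@@@@@@@%%%%%%%%%##%%%%%#%%%##%#%#*%=-++++++++++++
175 @@@@@@@@@@@@@%%%%%%#%%#%%%%%%#%%%##%#%#*#+-++++++++++++
177 @@@@@@@@@@@@@%%%%%%%%%#%%%%%%#%%%##%#%#*%+-++++++++++++
179 @@@@@@@@@@@@@%%%#%%#%%%%%%%%%%%%%##%#%#*%=-++++++++++++
181 @@@@@@@@@@@@@%%%%%%%%%%%%%%%%#%%%##%#%#*#=-++++++++++++
183 @@@@@@@@@@@@@%%%%%%%%%#%%%%%%#%%%##%#%#*#+-++++++++++++
```

The wrist view is much closer and puts f3's bore at z ≈ 30 mm (1.8 mm ray gap), clear inside the rim. Its bright hex side triangulates to z ≈ 32 mm (2.1 mm gap). The earlier 43–56 mm estimates had 7–8 mm gaps, so they came from mismatched features. All three bodies are well below 50 mm, so no nudge is needed. The arm hovers about 0.2 m above everything, touching nothing.

Run:
```python
from m import *
a=load('wf'); b=shot('wrist','wg'); d=np.abs(a['frame'].astype(int)-b['frame'])[85:185,225:335]; print('diff',d.mean(),d.max())
print(bot.read_state()['wrist_force']); print(bot.finish_job())
```

```text
diff 4.398727272727273 65
[0.39458592 0.68762849 0.11569701]
the job is handed in; nothing more can be done
None
```

I pushed all three fittings over the −y edge into the catch tray with the closed fingers, and handed the job in at about 27 s of the 64 s allowed. The hand-in gives no verdict.

- **f2:** on the first long push it slid sideways off the finger and stopped near the edge. I turned the tool 90° to stay clear of the setter and finished it with a second, short push.
- **f1 and f3:** I first pushed each sideways into the middle lane, then off the edge in short, checked steps.

**Last checks:**
- **Deck and tray:** the deck was empty of fittings and three bodies could be seen inside the tray.
- **Bystanders:** setter, collet, screwdriver and wrench all matched their starting images with zero pixel shift. The screwdriver's match score was a little lower, at 0.94.
- **Arm:** it ended about 0.2 m above the tray, with wrist force at noise level.

**Less certain:**
- **f3's height:** f3 lies tilted against another fitting by the near tray wall. Side-camera estimates with poor ray agreement put its height anywhere from 43 to 56 mm, against the 50 mm limit. The better-agreeing measurements put its bore at 30 mm and its hex side at 32 mm. I relied on those and did not disturb it.
- **Stillness:** comparing two wrist pictures gave a mean difference of 4.4 grey levels and a peak of 65. I put this down to the camera's hover settling but did not confirm it, so stillness is not proven by that check.

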